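# Set up a stack-drilling fixture

## Robot

A 6-joint arm with a two-finger parallel gripper is mounted at the origin on the work surface. World frame = base frame: x ahead of the robot, y to its left, z up, the work surface at z = 0. Lengths are in mm, angles in degrees, forces in N, time in s.
With the tool pointing down it reaches from about 350 to 850 mm from the base axis. Payload 8.1 kg.
Tool frame: the origin (TCP) lies midway between the tips of the shut fingers; the grasp point (between the pads) lies 19 mm behind it (r.grasp_offset is the distance from the TCP to the grasp point, in mm); z points along the fingers, x is the direction in which the jaws open and shut, and the axes are right-handed (so a half turn about z gives the same grasp; the last joint's range is limited). The gripper opens to 85 mm and grips with 20 to 120 N. Pads are 22 mm wide; open, the fingers measure 114 mm over their backs; the gripper's body (76 mm by 85 mm) begins 54 mm behind the grasp point. The pads swing forward as they close: fully open they stand 13 mm farther back than shut.
Start: joints at [66.096, 7.471, 85.268, -0, 87.261, -4.893], TCP at [195.426, 567.287, 231.292] pointing down, gripper open.
Joint ranges: [-169.43, 169.43], [-51.17, 129.36], [1.28, 143.12], [-76.62, 256.62], [0, 156.53], [-152.29, 152.29]. Speed limits (degrees/s): [136.94, 136.94, 159.86, 180, 180, 180].

## Interface

Orientations are given as [roll, pitch, yaw] about the fixed x, y, z axes, in that order (R = Rz(yaw) Ry(pitch) Rx(roll)).
In Python, from bench import r, optics, hand_in gives the robot as it stands.
- The arm moves only by the shell command python3 -m pendant 'ROWS' [FORCE]. ROWS is JSON, a list of rows, each a list of 5 numbers: the opening, from 0 (shut) to 1 (fully open), then the shift along the tool's x, y, z in mm, then the turn about the tool's z in degrees. A call has 1 to 10 rows; each row shifts and turns the commanded pose from where the row before left it, along the tool's axes as they then stand; what a row does not reach is not made up. A row lasts 1/10 s, in which the tool goes at most 50 mm and 8.59 degrees, less where a joint would pass 70% of its speed; a pose out of reach is approached as far as the arm can. A call with a gripper value outside its range is refused whole. The fingers move at their own pace and stop on an object; FORCE is the grip in N (left out, the last holds). Time passes only in rows, so rows that do not move let the fingers close. It gives the time, the measured TCP pose, the force and the opening at its end, in the units of the state.
- r.sense(): the state, without advancing time (a new reading comes with each control period).
- optics.snapshot(name): name is "side" or "top"; returns (picture, depth): 420x560x3 uint8, blue, green, red; 420x560 float32, mm along the optical axis (not along the pixel's ray), 0 where there is no reading.
- optics.camera_params(name): a dict with "camera_matrix" (3x3 intrinsics, pixels), "eye" and "orientation" of the camera in the world. Camera axes: x right, y down, z forward; pixel columns grow to the right and rows downward; lengths in mm; the calibration is good to about 2 mm. A picture is of the moment at which its call begins. camera_params takes no time and is no camera call.
- hand_in(): hands the job in, once; it reports no verdict.
Trained networks look in the newest picture that a camera, given by its name, has taken for a name from the list of things; names that differ only in an ending like _2 or _b are one class to them, and where a whole thing is asked for, a point or a joint stands for the part that bears it (a point fixed in the world has none). Each returns a list of dicts, best first, with "score" (0 to 1); they miss things now and then, are a little off and sometimes report something else, mostly with a low value. They report only what shows in the picture. A call takes as long as a camera call. They do not tell look-alikes from the thing itself.
- optics.search_frame(camera, query): "at" ([x, y, z] in mm, in world coordinates, good to about 4 mm: the middle of the surface that is visible of it).
The state is a dict: "time": time; "joint_pos": joint angles; "qd": joint speeds; "joint_efforts": joint torques, N m; "tool_pos": TCP position; "tcp_rot": TCP orientation; "ft_force": force on the tool from outside, world axes, zero at the start; "wrist_torque": the same for the moment, N m; "finger_gap": finger opening in mm.
Only numpy, scipy, OpenCV 4.12 (cv2) and the standard library are available. Lean on these libraries where they do the work, as an engineer would, in place of code of your own. Each camera call takes 0.05 s, during which the arm holds its last target. There are 200 camera calls.

## Task

Get the drill fixture ready for stack drilling: turn its tilt knob until the hinged table sits level, and then throw the lock lever fully over, away from you. Only then lower all the aluminium blanks that lie on the bench, one on another, over the two locating pins so that each rests flush, and last of all the drill template with the grip rib on top of them. Keep the blanks and the template the right way up, and leave everything else on the bench where it is.

Things in the scene. Friction and masses are not known exactly. Their poses are not given: they have to be found in the camera images.
- fixture: grey tilting drill fixture, fixed to the bench: base plate 235 x 250 x 12 mm with four dark corner posts, a hinged table (rocker), tilt knob (front left seen from the robot) and lock lever (front right). Origin on the bench below the middle of the nest; x points away from the robot (from knob and lever to the hinge), y left, z up. Its yaw (-0.25 to 0.25 rad) turns all of it.
- rocker (a joint): tilt of the hinged table, rad: 0 = level, positive = front edge (fixture -x) low; 0.13 to 0.17 at the start. Hinge along the fixture's y, 50 mm beyond the nest's middle, 45 mm up. Table plate 110 x 190 x 10 mm; when level its top is 55 mm above the bench, flush with the corner posts at its ends. Only the tilt knob moves it, 0.035 rad per rad of knob; loads do not.
- seat (a point): middle of the top face of the dark nest block (44 mm in x, 140 in y, 15 high on the table plate; 70 mm above the bench when level). Axes as the fixture's when level; tilts with the rocker. Two upright steel pins 12 mm across stand on it at y = -48 and +48 mm, 60 mm tall, the last 10 mm tapering. Plates overhang it 4 mm on each long side, 15 mm free below for fingertips.
- tiltknob (a joint): turn of the tilt knob, rad, clockwise from above positive, range 0 to 6.0; turning clockwise raises the table's front edge; level is near 5.0. Stiff (0.15 N m), stays where it is left. 0.2 to 1.2 at the start.
- tiltknob_grip (a point): on the upright axis of the black tilt knob, at grip height, 79 mm above the bench: its bar grip is 49 mm long, 14 mm thick and 32 mm tall (from 56 to 86 mm above the bench), on a 52 mm disc. The bar lies along the fixture's x at knob value 0 and turns with the knob (bar direction = fixture yaw minus knob value).
- locklever (a joint): lock lever, rad: 0 to 0.15 at the start = unlocked, leaning 0.5 rad toward the robot (fixture -x); 1.0 = locked, leaning 0.5 rad away (+x). Light (about 1 N at the tip), stays where it is left.
- locklever_tip (a point): centre of the black ball (26 mm across) at the lever's upper end, 70 mm from its pivot; the pivot is 34 mm above the bench, its axis along the fixture's y. The ball is about 95 mm above the bench at both ends of travel and 104 mm in the middle.
- blank1: loose aluminium blank, a flat plate 52 (its x) x 130 (y) x 12 mm (z), 0.15 to 0.3 kg, flat on the bench at the start, with two through-holes 15 mm across at y = -48 and +48 mm; no grip on top, taken by its long sides. Origin: centre of the underside, z up. Either way round fits. May be absent (None from the start): two or three blanks are there.
- blank2: loose aluminium blank, a flat plate 52 (its x) x 130 (y) x 12 mm (z), 0.15 to 0.3 kg, flat on the bench at the start, with two through-holes 15 mm across at y = -48 and +48 mm; no grip on top, taken by its long sides. Origin: centre of the underside, z up. Either way round fits. May be absent (None from the start): two or three blanks are there.
- blank3: loose aluminium blank, a flat plate 52 (its x) x 130 (y) x 12 mm (z), 0.15 to 0.3 kg, flat on the bench at the start, with two through-holes 15 mm across at y = -48 and +48 mm; no grip on top, taken by its long sides. Origin: centre of the underside, z up. Either way round fits. May be absent (None from the start): two or three blanks are there.
- template: loose dark steel drill template: the same plate, 52 (x) x 130 (y) x 12 mm (z) with the same two holes, but with an upright grip rib on top in the middle, 14 mm thick (x), 60 mm long (y), 34 mm tall (rib top 46 mm above the underside). About 0.4 to 0.65 kg. Origin: centre of the underside, z up. Either way round fits.
- oilbottle: bystander: white plastic oil bottle, 56 mm across, 150 tall; origin at its underside. Not to be disturbed.
- tin: bystander: plain steel tin, 70 mm across, 85 tall; origin at its underside. Not to be disturbed.
- hammer: bystander: hammer, 260 mm; origin at its underside. Not to be disturbed.
- screwdriver: bystander: screwdriver with yellow handle, 200 mm; origin at its underside. Not to be disturbed.
- brush: bystander: bench brush, 200 mm; origin at its underside. Not to be disturbed.
- file: bystander: flat file with wooden handle, 300 mm; origin at its underside. Not to be disturbed.
- block: bystander: light wooden block 160 x 60 x 45 mm; origin at its underside. Not to be disturbed.
Not all that is in view belongs to the job. What is shaped like the blank2 but brown or pink is not meant.

How it is judged:
By the outcome, as a careful person would: the job done as asked, in the order asked, and still so for the second after the job is handed in, with the robot touching nothing.
Of blank1, blank2, blank3 only 2 to 3 are there at a start; the rules pass over those that are not, and their reading is None.
At some moment in a run one of blank1, blank2, blank3, template may be knocked a few centimetres aside while the robot is not near it.
It also fails if it takes over 210 s, if anything falls off the work surface, if the arm or the gripper's body presses on something with over 40 N, if the wrist force passes 120 N, or if a joint passes its speed limit or range.

## Working session

There is one attempt and no reset: what is moved stays moved. The work goes in short steps, Python scripts to look and compute and a shell command to move; the robot and the scene stay as the last step left them, time stands still between calls to the robot, and variables do not carry over. Pictures are saved under pics/ and viewed, about 12 in all and at most 16, crops included, and the job is handed in when it is done.

```bash
ls; mkdir -p pics; python3 - <<'E'
from bench import r, optics
import cv2
s=r.sense();print({k:s[k] for k in('time','tool_pos','tcp_rot','ft_force','finger_gap')}, r.grasp_offset)
for n in('top','side'):
    p,d=optics.snapshot(n);cv2.imwrite(f'pics/{n}0.png',p)
    c=optics.camera_params(n);print(n,c)
for q in['blank1','template','fixture','tiltknob_grip','locklever_tip','seat','block']:
    for n in('top','side'):
        print(q,n,[([round(v) for v in h['at']],round(h['score'],2)) for h in optics.search_frame(n,q)])
E
```

```text
pics
{'time': 0.0, 'tool_pos': array([195.20683417, 566.76196249, 230.23659379]), 'tcp_rot': array([-1.79991214e+02,  1.06779934e-01,  7.09872101e+01]), 'ft_force': array([ 0.33086849, -0.37442723,  0.59285955]), 'finger_gap': 85.28177936705276} 18.700000000000003
top {'camera_matrix': array([[495.15115786,   0.        , 287.79255608],
       [  0.        , 495.15115786, 216.39802179],
       [  0.        ,   0.        ,   1.        ]]), 'eye': array([ 228.63880173,   -9.89357966, 1548.15269593]), 'orientation': array([-169.11232265,    0.68626887,  -89.50609795])}
side {'camera_matrix': array([[457.87753217,   0.        , 279.66111208],
       [  0.        , 457.87753217, 198.46701244],
       [  0.        ,   0.        ,   1.        ]]), 'eye': array([ -151.20037793, -1139.31944303,  1016.91731187]), 'orientation': array([-125.52012388,   -1.08394282,  -29.85543567])}
blank1 top [([264, -457, 12], 0.93), ([328, -104, 8], 0.78), ([453, 320, 11], 0.76), ([602, 304, 12], 0.72), ([545, -509, 46], 0.66), ([717, -400, 15], 0.63), ([448, -317, 10], 0.61)]
blank1 side [([322, -112, 13], 0.87), ([451, 309, 12], 0.7), ([260, -467, 14], 0.68), ([444, -332, 13], 0.62), ([602, 289, 11], 0.51)]
template top [([590, -294, 11], 0.68)]
template side [([588, -308, 13], 0.61)]
fixture top [([448, -318, 10], 0.61), ([559, 38, 38], 0.58), ([603, 302, 11], 0.21)]
fixture side [([550, 4, 37], 0.95)]
tiltknob_grip top [([489, 98, 52], 0.48)]
tiltknob_grip side [([484, 95, 69], 0.64), ([445, -333, 12], 0.51)]
locklever_tip top []
locklever_tip side [([491, -49, 97], 0.52)]
seat top [([604, 46, 54], 0.82), ([490, 101, 48], 0.41), ([605, 302, 11], 0.26)]
seat side [([599, 27, 51], 0.84), ([704, -194, 25], 0.39)]
block top [([544, -511, 46], 0.81), ([590, -291, 10], 0.19)]
block side [([537, -531, 45], 0.91)]
```

```bash
python3 - <<'E'
import cv2
p=cv2.imread('pics/top0.png');cv2.imwrite('pics/top0b.png',cv2.resize(p,(800,600),interpolation=2))
p=cv2.imread('pics/side0.png');cv2.imwrite('pics/side0b.png',cv2.resize(p,(800,600),interpolation=2))
E
```

```text
(no output)
```

View pics/top0b.png

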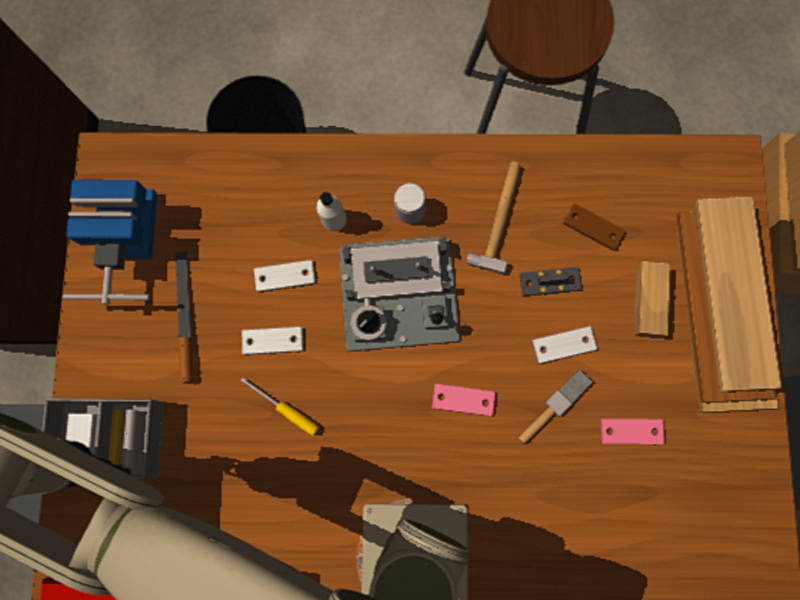

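View pics/side0b.png

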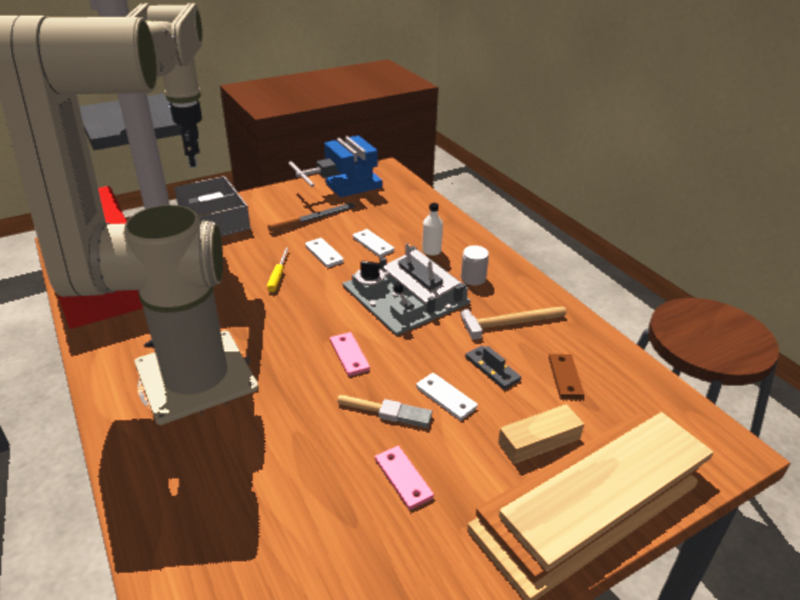

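Top view (800x600): knob at (369,320), lever ball ~(437,315), nest at (397,270). Three white blanks sit at (285,276), (272,341) and (565,345), and the template at (551,282). The pink and brown plates are decoys.

```bash
cat > h.py <<'E'
import numpy as np,cv2
from scipy.spatial.transform import Rotation as R
from bench import r,optics
def cam(n):
    c=optics.camera_params(n);return c['camera_matrix'],R.from_euler('xyz',c['orientation'],degrees=True).as_matrix(),np.array(c['eye'])
def toplane(n,uv,z):
    K,Q,e=cam(n);uv=np.atleast_2d(np.asarray(uv,float))
    d=(Q@np.linalg.inv(K)@np.c_[uv,np.ones(len(uv))].T).T
    return e+d*((z-e[2])/d[:,2])[:,None]
def proj(n,P):
    K,Q,e=cam(n);c=(np.atleast_2d(np.asarray(P,float))-e)@Q;p=c@K.T;return p[:,:2]/p[:,2:]
def cloud(n,d):
    K,Q,e=cam(n);v,u=np.mgrid[:d.shape[0],:d.shape[1]]
    c=np.dstack([(u-K[0,2])/K[0,0]*d,(v-K[1,2])/K[1,1]*d,d]);return c@Q.T+e
def ortho(n,p,cx,cy,z,half,s):
    "rectified picture of plane z: up=+x, left=+y, s px/mm"
    g=np.float32([[0,0],[2*half*s,0],[2*half*s,2*half*s],[0,2*half*s]])
    w=[[cx+half,cy+half,z],[cx+half,cy-half,z],[cx-half,cy-half,z],[cx-half,cy+half,z]]
    M=cv2.getPerspectiveTransform(np.float32(proj(n,w)),g)
    N=int(2*half*s);return cv2.warpPerspective(p,M,(N,N),flags=cv2.INTER_CUBIC)
def blank(n,p,x,y,z=12,half=85,s=4,dark=False):
    "pose of a white plate near x,y: outline centre, holes centre, yaw(deg) of its y axis"
    o=ortho(n,p,x,y,z,half,s);hsv=cv2.cvtColor(o,cv2.COLOR_BGR2HSV)
    m=((hsv[...,1]<70)&(hsv[...,2]>120)).astype(np.uint8)
    k,l,st,_=cv2.connectedComponentsWithStats(m);i=1+np.argmax(st[1:,4]);m=(l==i).astype(np.uint8)
    cs,hi=cv2.findContours(m,cv2.RETR_CCOMP,cv2.CHAIN_APPROX_NONE)
    W=lambda q:np.array([x+half-q[1]/s,y+half-q[0]/s])
    out=max(cs,key=cv2.contourArea);rc=cv2.minAreaRect(out)
    H=[]
    for c in cs:
        a=cv2.contourArea(c)/s/s
        if 60<a<400 and c is not out: M=cv2.moments(c);H.append(W((M['m10']/M['m00'],M['m01']/M['m00'])))
    res=dict(c=W(rc[0]).round(1),size=sorted(np.round(np.array(rc[1])/s,1)))
    if len(H)==2:
        H.sort(key=lambda h:h[1]);v=H[1]-H[0];res.update(hc=((H[0]+H[1])/2).round(1),yaw=round(np.degrees(np.arctan2(-v[0],v[1])),1),sep=round(np.hypot(*v),1))
    return res
E
python3 - <<'E'
from h import *
ims={}
for n in('top','side'):
    p,d=optics.snapshot(n);ims[n]=p
    for g in[(453,320),(602,304),(448,-317)]: print(n,g,blank(n,p,*g))
    Q=cloud(n,d)
    for nm,q,lo,hi in[('tmpl',(590,-294),35,60)]:
        m=(abs(Q[...,0]-q[0])<60)&(abs(Q[...,1]-q[1])<60)&(Q[...,2]>lo)&(Q[...,2]<hi)
        X=Q[m];print(nm,len(X),X.mean(0))
a=ortho('top',ims['top'],560,40,55,150,2.6);b=ortho('side',ims['side'],560,40,55,150,2.6)
c=np.hstack([a,b]);cv2.imwrite('pics/fix1.png',cv2.resize(c,(800,400)))
E
```

```text
top (453, 320) {'c': array([453.3, 317.5]), 'size': [np.float64(54.2), np.float64(132.9)], 'hc': array([453.6, 317.9]), 'yaw': np.float64(3.7), 'sep': np.float64(95.9)}
top (602, 304) {'c': array([600.3, 297.1]), 'size': [np.float64(53.6), np.float64(132.7)], 'hc': array([600.1, 297.4]), 'yaw': np.float64(8.8), 'sep': np.float64(96.2)}
top (448, -317) {'c': array([ 448.3, -324. ]), 'size': [np.float64(53.6), np.float64(133.8)], 'hc': array([ 448.3, -323.1]), 'yaw': np.float64(13.6), 'sep': np.float64(95.5)}
tmpl 93 [ 590.7125445  -296.42563171   43.48984235]
side (453, 320) {'c': array([455.1, 310.8]), 'size': [np.float64(61.4), np.float64(147.0)]}
side (602, 304) {'c': array([601.2, 291.9]), 'size': [np.float64(63.7), np.float64(144.2)]}
side (448, -317) {'c': array([ 449.4, -328.3]), 'size': [np.float64(61.4), np.float64(136.7)]}
tmpl 94 [ 591.41036143 -304.13546835   44.00152126]
```

View pics/fix1.png

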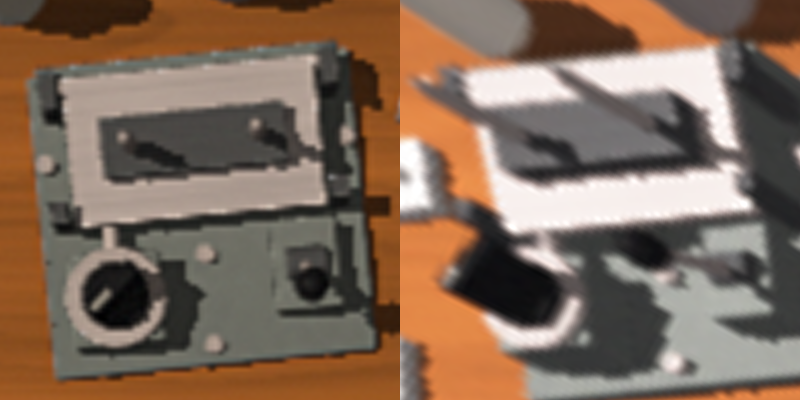

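Rectified crop: the base's front edge gives a fixture yaw of about 5.5°. The knob centre is at (117,295) with its bar mark at about -45°, pin tops are at (125,137) and (256,123), and the lever ball is at (312,283).

```bash
cat >> h.py <<'E'
def plane(n,d,x,y,yaw,boxes,zr=(20,80)):
    "fit z=a+bx+cy over fixture-frame boxes -> tilt(rad, front low +), side tilt, z at origin"
    Q=cloud(n,d);c,s=np.cos(np.radians(yaw)),np.sin(np.radians(yaw))
    fx=c*(Q[...,0]-x)+s*(Q[...,1]-y);fy=-s*(Q[...,0]-x)+c*(Q[...,1]-y)
    m=np.zeros(fx.shape,bool)
    for a,b,e,f in boxes:m|=(fx>a)&(fx<b)&(fy>e)&(fy<f)
    m&=(Q[...,2]>zr[0])&(Q[...,2]<zr[1])
    A=np.c_[np.ones(m.sum()),fx[m],fy[m]];z=Q[...,2][m]
    k=np.ones(len(z),bool)
    for _ in range(5):
        w=np.linalg.lstsq(A[k],z[k],rcond=None)[0];e=z-A@w;k=abs(e)<2.5*e[k].std()+.3
    return w.round(4),int(k.sum()),round(e[k].std(),2)
E
python3 - <<'E'
from h import *
for n in('top','side'):
    p,d=optics.snapshot(n);Q=cloud(n,d)
    def blob(x,y,h,lo,hi):
        m=(np.hypot(Q[...,0]-x,Q[...,1]-y)<h)&(Q[...,2]>lo)&(Q[...,2]<hi);X=Q[m]
        if len(X)>8:
            w,v=np.linalg.eigh(np.cov(X[:,:2].T));print(n,(x,y),len(X),X.mean(0).round(1),X[:,2].max().round(1),'axis',np.degrees(np.arctan2(v[1,1],v[0,1])).round(1),np.sqrt(w).round(1))
    blob(488,98,40,79,95);blob(490,-42,40,80,115)
    blob(606,94,30,95,140);blob(615,0,30,95,140)
    print('bench',plane(n,d,600,450,0,[(-60,60,-60,60)],(-9,9)))
    print('table',plane(n,d,604,45,5.6,[(-48,-28,-80,80),(28,45,-80,80)],(20,70)))
p,d=optics.snapshot('top')
a=ortho('top',p,560,40,55,100,6);cv2.imwrite('pics/fix2.png',cv2.resize(a,(600,600)))
E
```

```text
top (488, 98) 71 [487.5 104.4  84.7] 91.6 axis 136.8 [ 3.9 14.1]
top (490, -42) 60 [487.5 -41.8 104.9] 112.9 axis -145.3 [6.4 6.7]
top (606, 94) 15 [591.1  91.9 111.8] 121.8 axis 125.9 [3.  3.2]
top (615, 0) 16 [600.3  -3.6 112.6] 125.4 axis 143.4 [2.8 3.5]
bench (array([-1.4514e+00, -2.3000e-03, -1.0000e-04]), 1306, np.float64(3.36))
table (array([4.55363e+01, 1.48100e-01, 3.00000e-04]), 585, np.float64(3.22))
side (488, 98) 45 [489.4  98.   84.8] 90.2 axis 140.6 [ 4.5 14.9]
side (490, -42) 47 [488.  -50.3 102.1] 113.1 axis 147.3 [4.9 6.3]
side (606, 94) 20 [593.8  86.6 108. ] 124.3 axis 152.9 [2.8 3.7]
side (615, 0) 23 [603.5  -7.5 106.4] 123.8 axis 168.4 [2.8 4.1]
bench (array([ 0.0456,  0.0002, -0.0011]), 369, np.float64(2.43))
table (array([ 4.78771e+01,  1.53500e-01, -7.00000e-04]), 218, np.float64(2.58))
```

View pics/fix2.png

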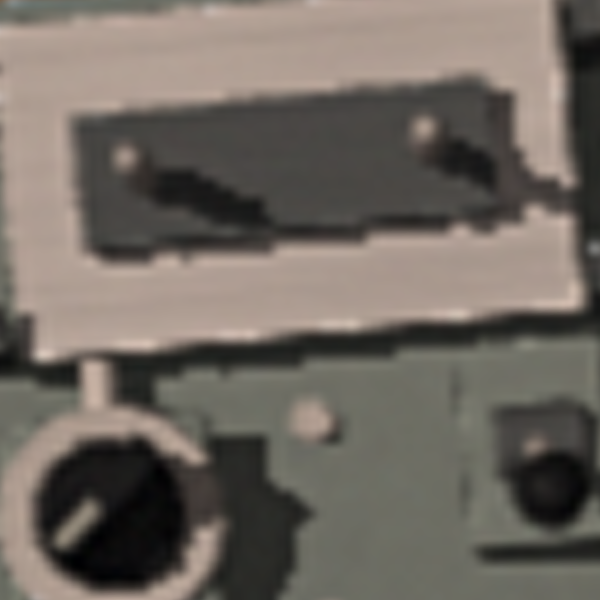

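```bash
cat >> h.py <<'E'
def st():
    s=r.sense();print('t',round(s['time'],2),'p',s['tool_pos'].round(1),'rpy',s['tcp_rot'].round(1),'F',s['ft_force'].round(1),'gap',round(s['finger_gap'],1),'j1 j6',s['joint_pos'][[0,5]].round(1));return s
def go(x,y,z,yaw=None):
    "turn first, then shift in tool axes; prints what is left to do"
    s=r.sense();p=s['tool_pos'];c=s['tcp_rot'][2];t=0
    if yaw is not None:t=(c-yaw+180)%360-180
    f=np.radians(c-t);dx,dy=x-p[0],y-p[1]
    print('turn',round(t,1),'then xyz',np.round([dx*np.cos(f)+dy*np.sin(f),dx*np.sin(f)-dy*np.cos(f),p[2]-z],1))
E
python3 -m pendant '[[1,0,0,0,7.7],[1,0,0,0,7.7],[1,0,0,0,7.6],[1,-11.4,40.7,0,0],[1,-11.4,40.7,0,0],[1,-11.4,40.7,0,0],[1,-11.4,40.7,0,0],[1,-11.4,40.7,0,0],[1,-11.4,40.7,0,0],[1,-11.4,40.7,0,0]]' 60
python3 -m pendant '[[1,-11.4,40.7,0,0],[1,-11.4,40.7,0,0],[1,-11.4,40.7,0,0],[1,-11.4,40.7,0,0],[1,-11.4,40.7,0,0],[1,-11.4,40.7,0,0],[1,0,0,35,0],[1,0,0,35,0],[1,0,0,0,0],[1,0,0,0,0]]'
python3 - <<'E'
from h import *
st();go(489,103,150,48)
s=r.sense();P=s['tool_pos']
ims=[]
for n in('top','side'):
    p,d=optics.snapshot(n);uv=proj(n,P)[0];u,v=uv.round().astype(int)
    c=p[v-60:v+60,u-60:u+60].copy();c=cv2.resize(c,(400,400),interpolation=2);k=tuple(((uv-[u,v]+60.5)*400/120).astype(int));cv2.drawMarker(c,(int(k[0]),int(k[1])),(0,0,255),0,12,1);ims.append(c)
cv2.imwrite('pics/g1.png',np.hstack(ims))
E
```

```text
time: 2.05
tool_pos: [354.3, 315.9, 231.5]
tcp_rot: [180.0, -0.0, 48.0]
ft_force: [0.5, 0.6, 0.1]
finger_gap: 85.4
time: 3.05
tool_pos: [488.9, 103.1, 161.4]
tcp_rot: [-179.9, 0.1, 48.0]
ft_force: [-0.2, 0.6, 0.2]
finger_gap: 85.4
t 3.05 p [488.9 103.1 161.4] rpy [-1.799e+02  1.000e-01  4.800e+01] F [-0.2  0.6  0.2] gap 85.4 j1 j6 [  6. -42.]
turn -0.0 then xyz [ 0.   0.2 11.4]
```

View pics/g1.png

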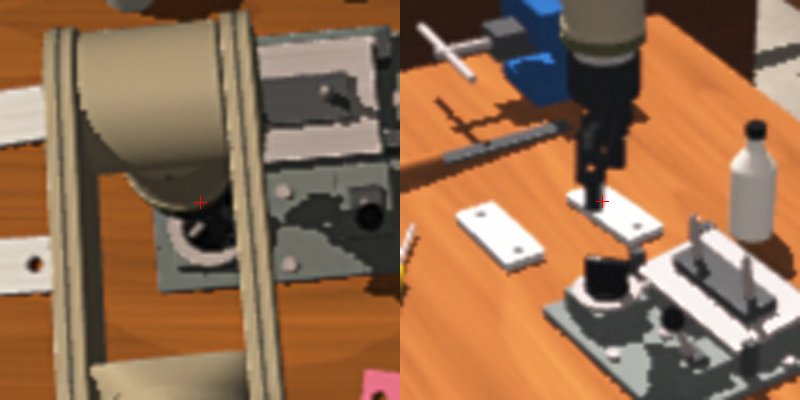

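Side view: the fingers straddle the projected TCP to within about 3 mm, so the calibration is fair. I'll descend and grip the knob bar.

```bash
python3 -m pendant '[[1,0,0,30,0],[1,0,0,35,0],[1,0,0,34,0],[0,0,0,0,0],[0,0,0,0,0],[0,0,0,0,0],[0,0,0,0,0],[0,0,0,0,0],[0,0,0,0,0],[0,0,0,0,0]]' 60; python3 -c "
from h import *;s=st();print(s['wrist_torque'])"
```

```text
time: 4.15
tool_pos: [490.8, 103.3, 64.4]
tcp_rot: [179.9, -0.1, 48.0]
ft_force: [-1.0, -0.3, 8.0]
finger_gap: 12.8
t 4.15 p [490.8 103.3  64.4] rpy [ 1.799e+02 -1.000e-01  4.800e+01] F [-1.  -0.3  8. ] gap 12.8 j1 j6 [  6. -42.]
[0.02606321 0.27181176 0.04240805]
```

```bash
python3 -m pendant '[[0,0,0,-2,0],[0,0,0,0,8],[0,0,0,0,8],[0,0,0,0,8],[0,0,0,0,8],[0,0,0,0,8],[0,0,0,0,8],[0,0,0,0,8],[0,0,0,0,8],[0,0,0,0,0]]'; python3 -c "
from h import *;s=st();print(s['wrist_torque'])
p,d=optics.snapshot('top')
for _ in range(1):print('table',plane('top',d,606,46,5.3,[(-48,-28,-80,80),(28,45,-80,80)],(20,70)))
"
```

```text
time: 5.15
tool_pos: [490.2, 103.1, 64.5]
tcp_rot: [-180.0, -0.1, -16.3]
ft_force: [5.5, 0.8, -6.7]
finger_gap: 12.7
t 5.15 p [490.2 103.1  64.5] rpy [-1.80e+02 -1.00e-01 -1.63e+01] F [ 5.5  0.8 -6.7] gap 12.7 j1 j6 [ 6.  22.3]
[ 0.01262736 -0.83109242 -0.14450466]
table (array([4.85708e+01, 1.02800e-01, 1.40000e-02]), 350, np.float64(3.44))
```

```bash
python3 -m pendant '[[0,0,0,0,8],[0,0,0,0,8],[0,0,0,0,8],[0,0,0,0,8],[0,0,0,0,8],[0,0,0,0,8],[0,0,0,0,8],[0,0,0,0,8],[0,0,0,0,8],[0,0,0,0,8]]'; python3 -m pendant '[[0,0,0,0,8],[0,0,0,0,8],[0,0,0,0,8],[0,0,0,0,0],[1,0,0,0,0],[1,0,0,0,0],[1,0,0,0,0],[1,0,0,-20,0],[1,0,0,-20,0],[1,0,0,0,0]]';python3 -c "
from h import *;s=st();print(s['wrist_torque'])
for n in ('top','side'):
  p,d=optics.snapshot(n);print('table',plane(n,d,606,46,5.3,[(-48,-28,-80,80),(28,45,-80,80)],(20,70)))
"
```

```text
time: 6.2
tool_pos: [489.7, 103.7, 64.5]
tcp_rot: [-180.0, 0.1, -96.3]
ft_force: [3.2, 3.9, -5.3]
finger_gap: 12.9
time: 7.2
tool_pos: [491.7, 103.2, 107.6]
tcp_rot: [-179.7, 0.2, -120.0]
ft_force: [0.7, 0.4, -0.2]
finger_gap: 85.4
t 7.2 p [491.7 103.2 107.6] rpy [-179.7    0.2 -120. ] F [ 0.7  0.4 -0.2] gap 85.4 j1 j6 [  6. 126.]
[ 0.0017987   0.02684397 -0.02446088]
table (array([5.12083e+01, 3.96000e-02, 4.30000e-03]), 336, np.float64(2.91))
table (array([5.35303e+01, 4.81000e-02, 5.70000e-03]), 193, np.float64(2.23))
```

```bash
python3 -m pendant '[[1,0,0,0,-8.5],[1,0,0,0,-8.5],[1,0,0,0,-8.5],[1,0,0,0,-8.5],[1,0,0,0,-8.5],[1,0,0,0,-8.5],[1,0,0,0,-8.5],[1,0,0,0,-8.5],[1,0,0,0,-8.5],[1,0,0,0,-8.5]]';python3 -m pendant '[[1,0,0,0,-8.5],[1,0,0,0,-8.5],[1,0,0,0,-8.5],[1,0,0,0,-8.5],[1,0,0,0,-8.5],[1,0,0,0,-8.5],[1,0,0,0,-8.5],[1,0,0,0,-8.5],[1,0,0,0,-8.5],[1,0,0,0,-8.5]]'; python3 -m pendant '[[1,0,0,0,-8.5],[1,0,0,20,-1.5],[1,0,0,20,0],[0,0,0,0,0],[0,0,0,0,0],[0,0,0,0,0],[0,0,0,0,0],[0,0,0,0,0],[0,0,0,0,0],[0,0,0,0,0]]';python3 -m pendant '[[0,0,0,0,8],[0,0,0,0,8],[0,0,0,0,8],[0,0,0,0,8],[0,0,0,0,8],[0,0,0,0,8],[0,0,0,0,8],[0,0,0,0,8],[0,0,0,0,7],[0,0,0,0,0]]';python3 -c "
from h import *;s=st();print(s['wrist_torque'])
for n in ('top','side'):
  p,d=optics.snapshot(n);print('table',plane(n,d,606,46,5.3,[(-48,-28,-80,80),(28,45,-80,80)],(20,70)))
"
```

```text
time: 8.3
tool_pos: [488.4, 102.9, 102.7]
tcp_rot: [179.9, 0.1, -34.7]
ft_force: [-0.1, -0.1, -0.5]
finger_gap: 85.3
time: 9.3
tool_pos: [488.4, 102.9, 102.7]
tcp_rot: [-179.9, 0.1, 50.3]
ft_force: [0.0, -0.4, 0.7]
finger_gap: 85.7
time: 10.3
tool_pos: [490.4, 103.5, 65.5]
tcp_rot: [179.9, -0.1, 60.0]
ft_force: [-1.0, 2.4, 6.3]
finger_gap: 13.2
time: 11.3
tool_pos: [490.3, 103.6, 65.5]
tcp_rot: [-179.9, -0.1, -11.3]
ft_force: [0.0, 3.2, 6.8]
finger_gap: 13.0
t 11.3 p [490.3 103.6  65.5] rpy [-1.799e+02 -1.000e-01 -1.130e+01] F [0.  3.2 6.8] gap 13.0 j1 j6 [ 6.  17.3]
[ 0.4850431   0.18983533 -0.11929177]
table (array([ 5.35723e+01,  1.80000e-03, -5.60000e-03]), 339, np.float64(3.28))
table (array([ 5.52114e+01,  7.00000e-04, -5.00000e-04]), 179, np.float64(2.21))
```

```bash
python3 -m pendant '[[1,0,0,0,0],[1,0,0,0,0],[1,0,0,0,0],[1,0,0,-25,0],[1,0,0,-40,0],[0,0,0,-40,8.2],[0,0,0,0,8.2],[0,0,0,0,8.2],[0,0,0,0,8.2],[0,0,0,0,8.2]]';python3 -m pendant '[[0,0,0,0,8.2],[0,0,0,0,8.2],[0,0,0,0,8.2],[0,0,0,0,8.2],[0,0,0,0,0]]';python3 -c "
from h import *;s=st();go(452,-47,130,-84.7)
for n in ('top','side','top','side'):
  p,d=optics.snapshot(n);print('table',plane(n,d,606,46,5.3,[(-48,-28,-80,80),(28,45,-80,80)],(20,70)))
Q=cloud(n,d)
m=(np.hypot(Q[...,0]-490,Q[...,1]+45)<40)&(Q[...,2]>75)&(Q[...,2]<120);print(Q[m].mean(0),np.percentile(Q[m],[5,95],axis=0).round())
"
```

```text
time: 12.4
tool_pos: [489.2, 102.9, 169.1]
tcp_rot: [180.0, -0.0, -52.4]
ft_force: [0.9, 0.1, -0.3]
finger_gap: 12.3
time: 12.9
tool_pos: [489.2, 102.9, 169.0]
tcp_rot: [180.0, -0.0, -85.0]
ft_force: [0.3, -0.5, 0.0]
finger_gap: 0.1
t 12.9 p [489.2 102.9 169. ] rpy [180.  -0. -85.] F [ 0.3 -0.5  0. ] gap 0.1 j1 j6 [ 6. 91.]
turn -0.3 then xyz [145.8  50.9  39. ]
table (array([ 5.28142e+01, -2.70000e-03, -2.60000e-03]), 341, np.float64(3.13))
table (array([5.57632e+01, 5.20000e-03, 9.00000e-04]), 184, np.float64(2.13))
table (array([ 5.3265e+01,  5.0000e-03, -3.0000e-03]), 341, np.float64(3.0))
table (array([ 5.55906e+01, -6.60000e-03,  5.20000e-03]), 184, np.float64(2.3))
[488.92059698 -50.24925863  99.90991646] [[479. -59.  78.]
 [500. -42. 111.]]
```

```bash
python3 -m pendant '[[0,36,12.7,0,-0.3],[0,36,12.7,0,0],[0,36,12.7,0,0],[0,37,12.7,0,0],[0,0,0,40,0],[0,0,0,40,0],[0,0,0,0,0]]';python3 -c "
from h import *;s=st();go(452,-46,88,-84.7)
for n in ('top','side'):
  K=[]
  for i in range(14):
    p,d=optics.snapshot(n);K.append(plane(n,d,606,46,5.3,[(-48,-28,-80,80),(28,45,-80,80)],(20,70))[0])
  print(n,np.mean(K,0),np.std(K,0)/14**.5)
  b=plane(n,d,600,450,0,[(-60,60,-60,60)],(-15,15));print(b)
"
```

```text
time: 13.8
tool_pos: [447.9, -45.6, 84.0]
tcp_rot: [179.5, 0.2, -84.5]
ft_force: [-0.5, -0.2, 0.0]
finger_gap: 0.1
t 13.8 p [447.9 -45.6  84. ] rpy [179.5   0.2 -84.5] F [-0.5 -0.2  0. ] gap 0.1 j1 j6 [-12.3  72.1]
turn 0.2 then xyz [ 0.8 -4.  -4. ]
top [ 5.34533143e+01 -3.14285714e-04  2.10714286e-03] [0.0381705  0.00142492 0.00105494]
(array([-1.4666e+00, -1.1000e-03, -2.2000e-03]), 1317, np.float64(3.35))
side [5.59549714e+01 6.13571429e-03 3.01428571e-03] [0.03689902 0.00152846 0.00123688]
(array([ 0.1884, -0.0031,  0.0067]), 347, np.float64(2.84))
```

```bash
python3 -m pendant '[[0,0,-10,-4,0],[0,0,-10,0,0],[0,0,-10,0,0],[0,0,-10,0,0],[0,0,-10,0,0],[0,0,-10,0,0],[0,0,-10,0,0],[0,0,-8,0,0],[0,0,-4,0,0],[0,0,0,0,0]]';python3 -c "
from h import *;s=st()
for n in ['side']:
  p,d=optics.snapshot(n);Q=cloud(n,d)
  c=cv2.resize(p[150:290,200:400],(800,560),interpolation=2);cv2.imwrite('pics/lev.png',c)
"
```

```text
time: 16.2
tool_pos: [529.4, -38.6, 92.4]
tcp_rot: [179.3, 0.0, -84.5]
ft_force: [-29.4, -2.2, 18.8]
finger_gap: -0.1
t 16.2 p [529.4 -38.6  92.4] rpy [179.3   0.  -84.5] F [-29.4  -2.2  18.8] gap -0.1 j1 j6 [-9.6 74.9]
```

View pics/lev.png

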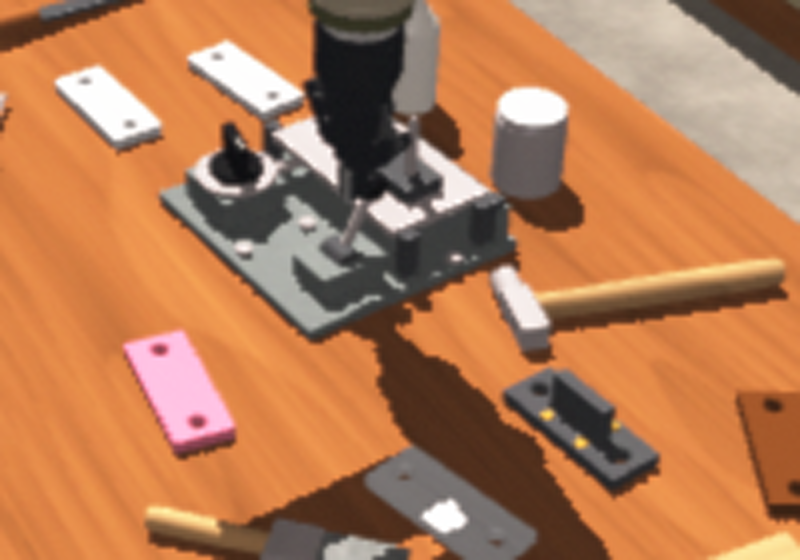

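Lever is against its stop (29 N push, ball over to the far side). I'll retreat and re-measure the blanks.

```bash
python3 -m pendant '[[0,0,20,0,0],[0,0,25,0,0],[0.8,0,0,-30,-8.2],[0.8,0,0,-30,-8.2],[0.8,0,0,-30,-8.2],[0.8,0,0,0,-8.2],[0.8,0,0,0,-8.2],[0.8,0,0,0,-8.2],[0.8,0,0,0,-8.2],[0.8,0,0,0,-8.2]]' 60;python3 -m pendant '[[0.8,0,0,0,-8.2],[0.8,0,0,0,-8.2],[0.8,0,0,0,-8.2],[0.8,0,0,0,-8.1],[0.8,0,0,0,0]]';python3 -c "
from h import *;s=st()
p,d=optics.snapshot('top')
for g in [(453,318),(600,297),(448,-323)]:print(blank('top',p,*g))
for q in ['template','locklever_tip']:
  p,d=optics.snapshot('side');print(q,[(np.round(h['at']),round(h['score'],2)) for n in('top','side') for h in optics.search_frame(n,q)])
go(448.3,-323.1,100,13.6)
"
```

```text
time: 17.25
tool_pos: [489.9, -42.5, 183.6]
tcp_rot: [-180.0, -0.0, -18.6]
ft_force: [0.3, 0.3, -0.1]
finger_gap: 68.2
time: 17.75
tool_pos: [489.8, -42.5, 183.5]
tcp_rot: [180.0, -0.0, 13.9]
ft_force: [-0.2, -0.1, 0.1]
finger_gap: 68.3
t 17.75 p [489.8 -42.5 183.5] rpy [180.   -0.   13.9] F [-0.2 -0.1  0.1] gap 68.3 j1 j6 [-10.9 -24.9]
{'c': array([453.3, 317.5]), 'size': [np.float64(54.2), np.float64(132.9)], 'hc': array([453.6, 317.9]), 'yaw': np.float64(3.7), 'sep': np.float64(95.9)}
{'c': array([600.3, 297. ]), 'size': [np.float64(53.7), np.float64(132.9)], 'hc': array([600.1, 297.3]), 'yaw': np.float64(8.8), 'sep': np.float64(96.2)}
{'c': array([ 412.4, -276.2]), 'size': [np.float64(12.5), np.float64(27.5)]}
template [(array([ 589., -293.,    9.]), 0.72), (array([ 589., -310.,   12.]), 0.57)]
locklever_tip [(array([ 326., -322.,   20.]), 0.23)]
turn 0.1 then xyz [-105.9  263.    83.3]
```

```bash
python3 -m pendant '[[0.8,-17.7,43.8,0,0],[0.8,-17.7,43.8,0,0],[0.8,-17.7,43.8,0,0],[0.8,-17.7,43.8,0,0],[0.8,-17.7,43.8,20,0],[0.8,-17.5,44,30,0],[0.8,0,0,30,0.2],[0.8,0,0,0,0],[0.8,0,0,0,0]]';python3 -c "
from h import *;s=st();go(448.3,-323.1,20,13.6)
ims=[]
for n in('top','side'):
  p,d=optics.snapshot(n);u,v=proj(n,[448,-323,12])[0].round().astype(int);cv2.circle(p,(u,v),1,(0,0,255),-1)
  for a in(-48,48):
    t=np.radians(13.6);q=proj(n,[448.3-np.sin(t)*a,-323.1+np.cos(t)*a,12])[0].round().astype(int);cv2.circle(p,tuple(int(i) for i in q),1,(0,0,255),-1)
  ims.append(cv2.resize(p[v-60:v+60,u-60:u+60],(400,400),interpolation=2))
cv2.imwrite('pics/b1.png',np.hstack(ims))
"
```

```text
time: 19.0
tool_pos: [449.5, -316.3, 106.8]
tcp_rot: [-179.9, 0.1, 13.6]
ft_force: [0.3, 0.0, 0.3]
finger_gap: 68.5
t 19.0 p [ 449.5 -316.3  106.8] rpy [-1.799e+02  1.000e-01  1.360e+01] F [0.3 0.  0.3] gap 68.5 j1 j6 [-40.5 -54. ]
turn -0.0 then xyz [-2.8  6.4 86.8]
```

View pics/b1.png

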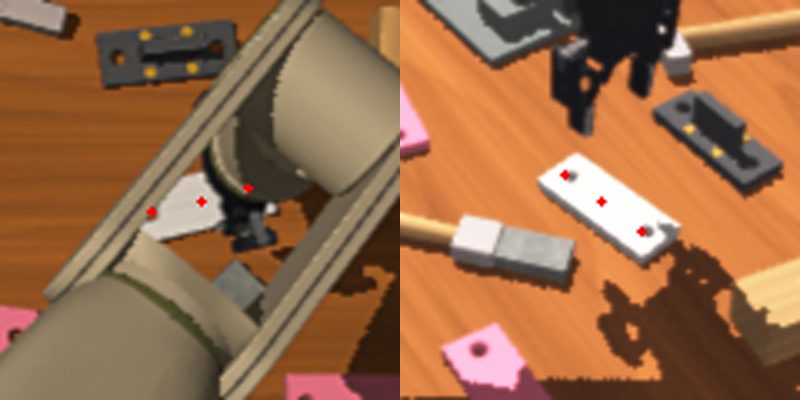

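Side view: plate hole dots are about 2 px left of the actual holes (a side-camera bias, also seen at the gripper). The top-camera estimate was confirmed at the knob, so I'm using that. Descend and grip.

```bash
python3 -m pendant '[[0.8,-2.8,6.4,36,0],[0.8,0,0,35,0],[0.8,0,0,25,0],[0.8,0,0,10,0],[0.8,0,0,0,0],[0,0,0,0,0],[0,0,0,0,0],[0,0,0,0,0],[0,0,0,0,0],[0,0,0,0,0]]' 60;python3 -c "
from h import *;s=st();print(s['wrist_torque'])"
```

```text
time: 20.1
tool_pos: [450.6, -325.1, 4.0]
tcp_rot: [179.8, -0.2, 13.6]
ft_force: [-0.5, 1.3, 7.6]
finger_gap: 49.5
t 20.1 p [ 450.6 -325.1    4. ] rpy [179.8  -0.2  13.6] F [-0.5  1.3  7.6] gap 49.5 j1 j6 [-41.1 -54.7]
[0.30917559 0.14668399 0.06575925]
```

```bash
python3 -m pendant '[[0,0,0,-4,0],[0,0,0,-10,0],[0,0,0,-30,0],[0,0,0,-40,0],[0,0,0,-40,0],[0,0,0,-40,0],[0,0,0,0,0]]';python3 -c "
from h import *;s=st();go(605,45.5,165,5.3)
ims=[]
for n in('side','top'):
  p,d=optics.snapshot(n);Q=cloud(n,d);X=s['tool_pos'];u,v=proj(n,X)[0].round().astype(int)
  m=(abs(Q[...,0]-X[0])<90)&(abs(Q[...,1]-X[1])<90)&(abs(Q[...,2]-X[2]-8)<14);print(n,m.sum(),np.percentile(Q[m],[10,50,90],axis=0).round(0))
  ims.append(cv2.resize(p[max(0,v-60):v+60,u-60:u+60],(400,400),interpolation=2))
cv2.imwrite('pics/b2.png',np.hstack(ims))
"
```

```text
time: 20.8
tool_pos: [451.9, -326.7, 173.7]
tcp_rot: [179.4, -0.4, 13.6]
ft_force: [0.9, -0.0, -1.3]
finger_gap: 50.0
t 20.8 p [ 451.9 -326.7  173.7] rpy [179.4  -0.4  13.6] F [ 0.9 -0.  -1.3] gap 50.0 j1 j6 [-41.1 -54.7]
turn 8.3 then xyz [ 186.8 -356.4    8.7]
side 550 [[ 420. -388.  174.]
 [ 454. -349.  182.]
 [ 479. -298.  186.]]
top 265 [[ 416. -320.  172.]
 [ 432. -302.  176.]
 [ 456. -277.  180.]]
```

View pics/b2.png

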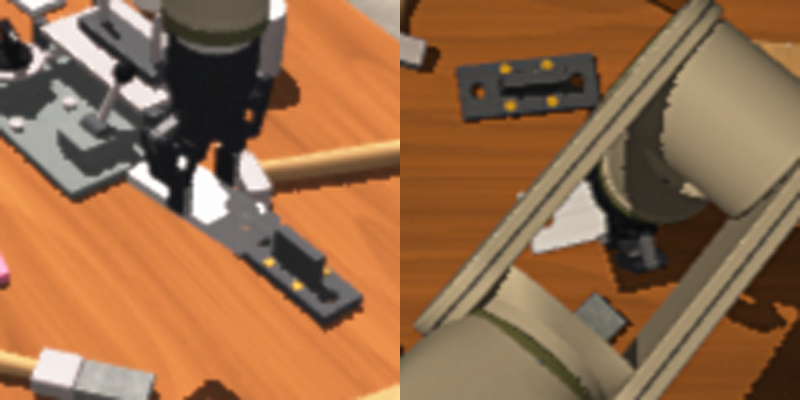

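Plate is held level. Now I'll measure the pin tops in the top view.

```bash
python3 -c "
from h import *
for k in range(2):
  p,d=optics.snapshot('top')
  for z in (128,):
    for y0,x0 in((94,603),(-1.5,612)):
      s=8;o=ortho('top',p,x0,y0,z,14,s);g=cv2.GaussianBlur(cv2.cvtColor(o,cv2.COLOR_BGR2GRAY),(0,0),4).astype(float)
      iy,ix=np.unravel_index(g.argmax(),g.shape);w=np.clip(g-(g.max()+np.median(g))/2,0,None)
      l=cv2.connectedComponents((w>0).astype(np.uint8))[1];w*=(l==l[iy,ix]);Y,X=np.mgrid[:g.shape[0],:g.shape[1]]
      print(y0,'peak',g.max(),np.median(g),'at',round(x0+14-(Y*w).sum()/w.sum()/s,1),round(y0+14-(X*w).sum()/w.sum()/s,1),(w>0).sum()/s/s)
      cv2.imwrite(f'pics/pin{int(y0>50)}.png',o)
a=ortho('top',p,560,40,55,100,4)
b=np.hstack([cv2.resize(cv2.imread('pics/pin1.png'),(300,300)),cv2.resize(cv2.imread('pics/pin0.png'),(300,300))])
cv2.imwrite('pics/pins.png',b)
"
```

```text
94 peak 160.0 80.0 at 613.3 94.7 239.75
-1.5 peak 160.0 83.0 at 622.3 -0.5 232.609375
94 peak 161.0 80.0 at 613.3 94.6 239.609375
-1.5 peak 161.0 83.0 at 622.3 -0.5 231.484375
```

View pics/pins.png

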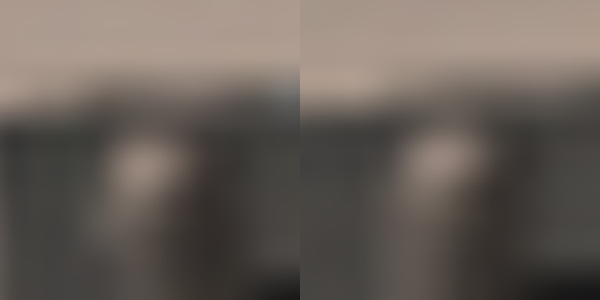

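Pin tops are at ~(602,94) and (611,-1), so the mid is ~(606.8,46) at yaw 5.4°. I'll carry the blank over.

```bash
python3 -m pendant '[[0,0,0,0,8.2],[0,21,-39.6,0,0],[0,21,-39.6,0,0],[0,21,-39.6,0,0],[0,21,-39.6,0,0],[0,21,-39.6,0,0],[0,21,-39.6,0,0],[0,21,-39.6,0,0],[0,21,-39.6,0,0],[0,21,-39.6,0,0]]';python3 -m pendant '[[0,0,0,0,0],[0,0,0,20,0],[0,0,0,0,0],[0,0,0,0,0]]';python3 -c "
from h import *;s=st();go(606.8,46,150,5.4)
ims=[]
for n in('side','top'):
  p,d=optics.snapshot(n);X=s['tool_pos'];u,v=proj(n,X)[0].round().astype(int)
  t=np.radians(s['tcp_rot'][2])
  for a in(-48,48):
    q=proj(n,[X[0]-np.sin(t)*a,X[1]+np.cos(t)*a,X[2]+8])[0].round().astype(int);print(n,a,(q-[u-50,v-50])*4)
  ims.append(cv2.resize(p[v-50:v+50,u-50:u+50],(400,400),interpolation=2))
cv2.imwrite('pics/b3.png',np.hstack(ims))
"
```

```text
time: 22.0
tool_pos: [602.4, 50.5, 162.7]
tcp_rot: [-180.0, 0.2, 5.4]
ft_force: [0.8, -0.2, -1.2]
finger_gap: 49.7
time: 22.4
tool_pos: [601.8, 48.3, 143.1]
tcp_rot: [-180.0, 0.2, 5.4]
ft_force: [-0.2, -0.2, -1.8]
finger_gap: 49.7
t 22.4 p [601.8  48.3 143.1] rpy [-180.     0.2    5.4] F [-0.2 -0.2 -1.8] gap 49.7 j1 j6 [-0.3 -5.6]
turn -0.0 then xyz [ 4.8  2.8 -6.9]
side -48 [232 216]
side 48 [172 168]
top -48 [264 192]
top 48 [132 200]
```

View pics/b3.png

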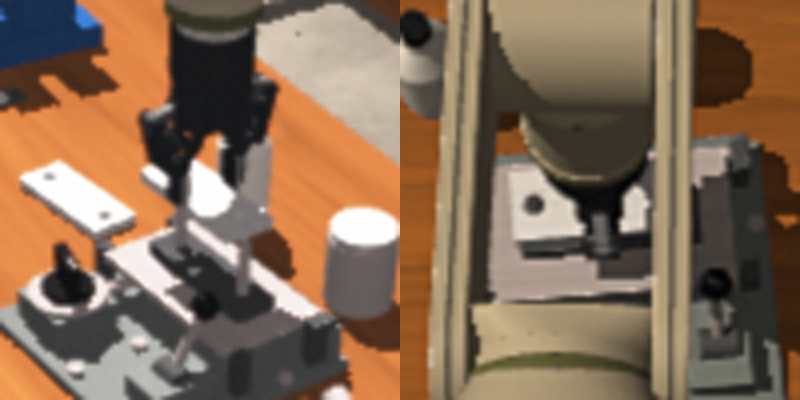

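Top view: the held plate's left hole is visible at (533,204), so I'll compare it directly with the left pin in the same camera.

```bash
cat >> h.py <<'E'
def hole(n,p,x,y,z,half=16,s=8):
    o=ortho(n,p,x,y,z,half,s);g=cv2.GaussianBlur(cv2.cvtColor(o,cv2.COLOR_BGR2GRAY),(0,0),4).astype(float)
    w=np.clip((np.median(g)+g.min())/2-g,0,None);iy,ix=np.unravel_index((w).argmax(),w.shape)
    l=cv2.connectedComponents((w>0).astype(np.uint8))[1];m=l==l[iy,ix];Y,X=np.nonzero(m)
    return round(x+half-Y.mean()/s,1),round(y+half-X.mean()/s,1),round(m.sum()/s/s)
E
python3 -c "
from h import *;s=st();X=s['tool_pos'];t=np.radians(s['tcp_rot'][2])
p,d=optics.snapshot('top')
x,y=X[0]-np.sin(t)*48,X[1]+np.cos(t)*48
for h in(12,16):print((x,y),hole('top',p,x,y,h),hole('top',p,x-2,y,151,12))
"
```

```text
t 22.5 p [603.2  48.2 145.1] rpy [-180.     0.     5.3] F [ 0.2 -0.8 -1.3] gap 49.6 j1 j6 [-0.3 -5.6]
(np.float64(598.7208692897012), np.float64(95.9803794905122)) (np.float64(593.1), np.float64(97.0), 167) (np.float64(597.6), np.float64(96.6), 145)
(np.float64(598.7208692897012), np.float64(95.9803794905122)) (np.float64(592.1), np.float64(97.0), 167) (np.float64(597.6), np.float64(96.6), 145)
```

```bash
python3 -m pendant '[[0,4,3,0,0],[0,0,0,0,0],[0,0,0,10,0],[0,0,0,4,0],[0,0,0,4,0],[0,0,0,4,0],[0,0,0,0,0]]';python3 -c "
from h import *;s=st()"
```

```text
time: 23.25
tool_pos: [607.4, 46.0, 122.2]
tcp_rot: [180.0, 0.0, 5.4]
ft_force: [0.3, -1.1, -1.7]
finger_gap: 49.6
t 23.25 p [607.4  46.  122.2] rpy [180.    0.    5.4] F [ 0.3 -1.1 -1.7] gap 49.6 j1 j6 [-0.5 -5.9]
```

Underside is 12 mm below the pin tops with no contact force, so it's on the pins. Continue down.

```bash
python3 -m pendant '[[0,0,0,8,0],[0,0,0,8,0],[0,0,0,8,0],[0,0,0,8,0],[0,0,0,6,0],[0,0,0,4,0],[0,0,0,2,0],[0,0,0,0,0]]';python3 -c "
from h import *;s=st()"
```

```text
time: 24.05
tool_pos: [607.5, 46.1, 78.7]
tcp_rot: [180.0, 0.0, 5.4]
ft_force: [0.7, -0.4, -2.2]
finger_gap: 50.1
t 24.05 p [607.5  46.1  78.7] rpy [180.    0.    5.4] F [ 0.7 -0.4 -2.2] gap 50.1 j1 j6 [-0.5 -5.9]
```

```bash
python3 -m pendant '[[0,0,0,2,0],[0,0,0,2,0],[0,0,0,1,0],[0,0,0,1,0],[0,0,0,0,0]]';python3 -c "
from h import *;s=st()"
```

```text
time: 24.55
tool_pos: [607.7, 46.1, 74.0]
tcp_rot: [180.0, -0.0, 5.4]
ft_force: [-4.0, -0.3, 5.6]
finger_gap: 49.5
t 24.55 p [607.7  46.1  74. ] rpy [180.   -0.    5.4] F [-4.  -0.3  5.6] gap 49.5 j1 j6 [-0.5 -5.9]
```

Seated at TCP z 74 with 5.6 N. Release and go up.

```bash
python3 -m pendant '[[0.9,0,0,0,0],[0.9,0,0,0,0],[0.9,0,0,0,0],[0.9,0,0,-20,0],[0.9,0,0,-40,0],[0.9,0,0,-40,0],[0.9,0,0,0,-3.4],[0.9,0,0,0,0]]';python3 -c "
from h import *;s=st();p,d=optics.snapshot('top')
for g in [(453,318),(600,297)]:print(blank('top',p,*g))
go(600.1,297.2,100,8.8)"
```

```text
time: 25.35
tool_pos: [608.8, 46.1, 175.0]
tcp_rot: [180.0, -0.2, 8.8]
ft_force: [-1.1, 0.3, -0.7]
finger_gap: 76.8
t 25.35 p [608.8  46.1 175. ] rpy [180.   -0.2   8.8] F [-1.1  0.3 -0.7] gap 76.8 j1 j6 [-0.5 -9.3]
{'c': array([453.3, 317.5]), 'size': [np.float64(54.1), np.float64(132.9)], 'hc': array([453.6, 317.9]), 'yaw': np.float64(3.8), 'sep': np.float64(95.9)}
{'c': array([600.3, 297. ]), 'size': [np.float64(53.7), np.float64(132.8)], 'hc': array([600.1, 297.3]), 'yaw': np.float64(8.8), 'sep': np.float64(96.2)}
turn -0.1 then xyz [  30.9 -249.3   73.1]
```

```bash
python3 -m pendant '[[0.9,5.2,-41.5,0,0],[0.9,5.2,-41.5,0,0],[0.9,5.2,-41.5,0,0],[0.9,5.2,-41.5,0,0],[0.9,5.2,-41.5,20,0],[0.9,5,-41.5,40,0],[0.9,0,0,40,0],[0.9,0,0,0,0],[0.9,0,0,0,0]]';python3 -c "
from h import *;s=st();go(600.1,297.2,2,8.8)"
```

```text
time: 26.3
tool_pos: [598.7, 290.2, 76.4]
tcp_rot: [179.9, 0.3, 8.7]
ft_force: [-0.2, -0.3, 0.6]
finger_gap: 77.1
t 26.3 p [598.7 290.2  76.4] rpy [179.9   0.3   8.7] F [-0.2 -0.3  0.6] gap 77.1 j1 j6 [21.5 12.7]
turn -0.1 then xyz [ 2.4 -6.7 74.4]
```

```bash
python3 -m pendant '[[0.9,0,0,30,0],[0.9,0,0,0,0],[0.9,0,0,0,0]]';python3 -c "
from h import *;s=st();go(600.1,297.2,2,8.8)"
```

```text
time: 26.6
tool_pos: [601.1, 290.5, 50.1]
tcp_rot: [-180.0, -0.0, 8.7]
ft_force: [-0.1, 0.3, -0.2]
finger_gap: 76.8
t 26.6 p [601.1 290.5  50.1] rpy [-180.    -0.     8.7] F [-0.1  0.3 -0.2] gap 76.8 j1 j6 [21.4 12.7]
turn -0.1 then xyz [ 0.  -6.7 48.1]
```

```bash
python3 -m pendant '[[0.9,0,-6.7,15,0],[0.9,0,0,20,0],[0.9,0,0,13,0],[0.9,0,0,0,0],[0,0,0,0,0],[0,0,0,0,0],[0,0,0,0,0],[0,0,0,0,0],[0,0,0,0,0],[0,0,0,-3,0]]' 60;python3 -c "
from h import *;s=st()"; python3 -m pendant '[[0,0,0,-20,0],[0,0,0,-50,0],[0,0,0,-50,0],[0,0,0,-40,3.4],[0,0,0,0,0]]';python3 -c "
from h import *;s=st();go(607.5,46,150,5.4)"
```

```text
time: 27.6
tool_pos: [599.4, 297.8, 3.7]
tcp_rot: [-180.0, -0.0, 8.8]
ft_force: [0.6, -0.4, -1.5]
finger_gap: 50.1
t 27.6 p [599.4 297.8   3.7] rpy [-180.    -0.     8.8] F [ 0.6 -0.4 -1.5] gap 50.1 j1 j6 [22.  13.3]
time: 28.1
tool_pos: [603.3, 299.5, 172.5]
tcp_rot: [-179.8, -0.7, 5.3]
ft_force: [1.5, 0.6, 0.1]
finger_gap: 49.5
t 28.1 p [603.3 299.5 172.5] rpy [-179.8   -0.7    5.3] F [1.5 0.6 0.1] gap 49.5 j1 j6 [22.  16.8]
turn -0.1 then xyz [-19.6 252.7  22.5]
```

```bash
python3 -m pendant '[[0,-2.3,35.9,0,0],[0,-2.3,35.9,0,0],[0,-2.3,35.9,0,0],[0,-2.3,35.9,0,0],[0,-2.3,35.9,0,0],[0,-2.3,35.9,0,0],[0,-2.3,35.9,20,0],[0,0,0,0,0],[0,0,0,0,0],[0,0,0,0,0]]';python3 -c "
from h import *;s=st();go(607.5,46,150,5.4);X=s['tool_pos'];t=np.radians(s['tcp_rot'][2])
p,d=optics.snapshot('top')
x,y=X[0]-np.sin(t)*48,X[1]+np.cos(t)*48
print((x,y),hole('top',p,x-2,y,X[2]+8,12))
"
```

```text
time: 29.1
tool_pos: [606.8, 47.0, 143.2]
tcp_rot: [-180.0, 0.0, 5.4]
ft_force: [-0.3, -0.1, -1.6]
finger_gap: 49.9
t 29.1 p [606.8  47.  143.2] rpy [-180.     0.     5.4] F [-0.3 -0.1 -1.6] gap 49.9 j1 j6 [-0.4 -5.8]
turn 0.0 then xyz [ 0.6  1.  -6.8]
(np.float64(602.2348783799808), np.float64(94.75700962742108)) (np.float64(596.7), np.float64(91.3), 31)
```

```bash
python3 -m pendant '[[0,0.6,1,0,0],[0,0,0,5,0],[0,0,0,4,0],[0,0,0,4,0],[0,0,0,4,0],[0,0,0,4,0],[0,0,0,0,0]]';python3 -c "
from h import *;s=st()"
```

```text
time: 29.85
tool_pos: [607.1, 45.2, 121.5]
tcp_rot: [-180.0, 0.1, 5.4]
ft_force: [-0.1, 0.5, -2.4]
finger_gap: 50.0
t 29.85 p [607.1  45.2 121.5] rpy [-1.8e+02  1.0e-01  5.4e+00] F [-0.1  0.5 -2.4] gap 50.0 j1 j6 [-0.6 -6. ]
```

Past the tapers with no contact force. Seat at 12 mm higher this time (TCP about 86).

```bash
python3 -m pendant '[[0,0,0,8,0],[0,0,0,8,0],[0,0,0,8,0],[0,0,0,6,0],[0,0,0,3,0],[0,0,0,2,0],[0,0,0,1,0],[0,0,0,0,0]]';python3 -c "
from h import *;s=st()"
```

```text
time: 30.65
tool_pos: [607.8, 45.2, 86.6]
tcp_rot: [180.0, -0.0, 5.4]
ft_force: [-0.0, 0.5, -1.8]
finger_gap: 50.1
t 30.65 p [607.8  45.2  86.6] rpy [180.   -0.    5.4] F [-0.   0.5 -1.8] gap 50.1 j1 j6 [-0.6 -6. ]
```

```bash
python3 -m pendant '[[0,0,0,1,0],[0,0,0,1,0],[0,0,0,0,0]]';python3 -c "
from h import *;s=st()"
```

```text
time: 30.95
tool_pos: [607.6, 45.2, 84.4]
tcp_rot: [-180.0, 0.0, 5.4]
ft_force: [0.0, -0.5, -1.9]
finger_gap: 49.4
t 30.95 p [607.6  45.2  84.4] rpy [-180.     0.     5.4] F [ 0.  -0.5 -1.9] gap 49.4 j1 j6 [-0.6 -6. ]
```

```bash
python3 -m pendant '[[0,0,0,1,0],[0,0,0,1,0],[0,0,0,0,0]]';python3 -c "
from h import *;s=st()"
```

```text
time: 31.25
tool_pos: [607.8, 45.2, 84.2]
tcp_rot: [180.0, -0.0, 5.4]
ft_force: [-8.1, -0.1, 10.8]
finger_gap: 49.9
t 31.25 p [607.8  45.2  84.2] rpy [180.   -0.    5.4] F [-8.1 -0.1 10.8] gap 49.9 j1 j6 [-0.6 -6. ]
```

Seated at z 84 with an 11 N contact. Release and go to the third blank, looking again first.

```bash
python3 -m pendant '[[0.9,0,0,-1,0],[0.9,0,0,0,0],[0.9,0,0,0,0],[0.9,0,0,-20,0],[0.9,0,0,-40,0],[0.9,0,0,-35,1.6],[0.9,0,0,0,0],[0.9,0,0,0,0]]';python3 -c "
from h import *;s=st();p,d=optics.snapshot('top')
for g in [(453,318)]:print(blank('top',p,*g))
go(453.5,317.8,120,3.8)"
```

```text
time: 32.05
tool_pos: [608.6, 45.2, 179.7]
tcp_rot: [180.0, -0.2, 3.8]
ft_force: [-0.6, 0.3, -0.6]
finger_gap: 77.0
t 32.05 p [608.6  45.2 179.7] rpy [180.   -0.2   3.8] F [-0.6  0.3 -0.6] gap 77.0 j1 j6 [-0.6 -4.4]
{'c': array([453.3, 317.5]), 'size': [np.float64(54.2), np.float64(132.9)], 'hc': array([453.7, 317.9]), 'yaw': np.float64(3.7), 'sep': np.float64(95.9)}
turn 0.0 then xyz [-135.6 -282.2   58. ]
```

```bash
python3 -m pendant '[[0.9,-16.9,-35.3,0,0],[0.9,-16.9,-35.3,0,0],[0.9,-16.9,-35.3,0,0],[0.9,-16.9,-35.3,0,0],[0.9,-16.9,-35.3,0,0],[0.9,-16.9,-35.3,20,0],[0.9,-16.9,-35.3,40,0],[0.9,-16.9,-35.3,40,0],[0.9,0,0,0,0],[0.9,0,0,0,0]]';python3 -c "
from h import *;s=st();go(453.5,317.8,2,3.8)"
```

```text
time: 33.1
tool_pos: [455.7, 310.3, 83.9]
tcp_rot: [179.8, 0.3, 3.9]
ft_force: [0.2, -0.5, 0.2]
finger_gap: 76.8
t 33.1 p [455.7 310.3  83.9] rpy [179.8   0.3   3.9] F [ 0.2 -0.5  0.2] gap 76.8 j1 j6 [28.9 25. ]
turn 0.1 then xyz [-1.6 -7.7 81.9]
```

```bash
python3 -m pendant '[[0.9,0,-5,40,0],[0.9,0,0,0,0],[0.9,0,0,0,0]]';python3 -c "
from h import *;s=st();go(453.5,317.8,2,3.8)"
```

```text
time: 33.4
tool_pos: [457.9, 314.7, 47.0]
tcp_rot: [179.9, 0.1, 3.7]
ft_force: [0.6, -1.0, 1.4]
finger_gap: 76.8
t 33.4 p [457.9 314.7  47. ] rpy [1.799e+02 1.000e-01 3.700e+00] F [ 0.6 -1.   1.4] gap 76.8 j1 j6 [29.2 25.5]
turn -0.1 then xyz [-4.2 -3.4 45. ]
```

```bash
python3 -m pendant '[[0.9,-4,-3,15,0],[0.9,0,0,18,0],[0.9,0,0,12,0],[0.9,0,0,0,0],[0,0,0,0,0],[0,0,0,0,0],[0,0,0,0,0],[0,0,0,0,0],[0,0,0,0,0],[0,0,0,-3,0]]' 60;python3 -c "
from h import *;s=st()"; python3 -m pendant '[[0,0,0,-20,0],[0,0,0,-50,0],[0,0,0,-50,0],[0,0,0,-40,-1.6],[0,0,0,0,0],[0,0,0,0,0]]';python3 -c "
from h import *;s=st();go(607.5,46,150,5.4)"
```

```text
time: 34.4
tool_pos: [453.8, 318.6, 5.4]
tcp_rot: [-180.0, -0.0, 3.8]
ft_force: [0.2, -0.0, -2.9]
finger_gap: 49.7
t 34.4 p [453.8 318.6   5.4] rpy [-180.    -0.     3.8] F [ 0.2 -0.  -2.9] gap 49.7 j1 j6 [29.8 26. ]
time: 35.0
tool_pos: [454.2, 318.9, 166.1]
tcp_rot: [-179.9, -0.1, 5.4]
ft_force: [0.1, 0.4, -3.9]
finger_gap: 49.6
t 35.0 p [454.2 318.9 166.1] rpy [-1.799e+02 -1.000e-01  5.400e+00] F [ 0.1  0.4 -3.9] gap 49.6 j1 j6 [29.8 24.4]
turn -0.0 then xyz [126.9 286.1  16.1]
```

```bash
python3 -m pendant '[[0,15.9,35.8,0,0],[0,15.9,35.8,0,0],[0,15.9,35.8,0,0],[0,15.9,35.8,0,0],[0,15.9,35.8,0,0],[0,15.9,35.8,0,0],[0,15.9,35.8,0,0],[0,15.6,35.5,15,0],[0,0,0,0,0],[0,0,0,0,0]]';python3 -c "
from h import *;s=st();go(607.5,46.5,150,5.4)"
```

```text
time: 36.0
tool_pos: [604.9, 44.7, 146.2]
tcp_rot: [-179.9, 0.4, 5.3]
ft_force: [-0.5, 0.9, -3.5]
finger_gap: 50.1
t 36.0 p [604.9  44.7 146.2] rpy [-179.9    0.4    5.3] F [-0.5  0.9 -3.5] gap 50.1 j1 j6 [-0.6 -5.9]
turn -0.1 then xyz [ 2.8 -1.6 -3.8]
```

```bash
python3 -m pendant '[[0,2,-1.5,0,0],[0,0,0,0,0],[0,0,0,0,0]]';python3 -c "
from h import *;s=st();go(607.5,46.5,150,5.4)
p,d=optics.snapshot('top');u,v=proj('top',s['tool_pos'])[0].round().astype(int)
cv2.imwrite('pics/b5.png',cv2.resize(p[v-50:v+50,u-50:u+50],(500,500),interpolation=2))"
```

```text
time: 36.3
tool_pos: [608.6, 48.4, 150.2]
tcp_rot: [-180.0, -0.0, 5.5]
ft_force: [0.4, 0.1, -2.6]
finger_gap: 49.8
t 36.3 p [608.6  48.4 150.2] rpy [-180.    -0.     5.5] F [ 0.4  0.1 -2.6] gap 49.8 j1 j6 [-0.3 -5.7]
turn 0.1 then xyz [-1.3  1.8  0.2]
```

View pics/b5.png

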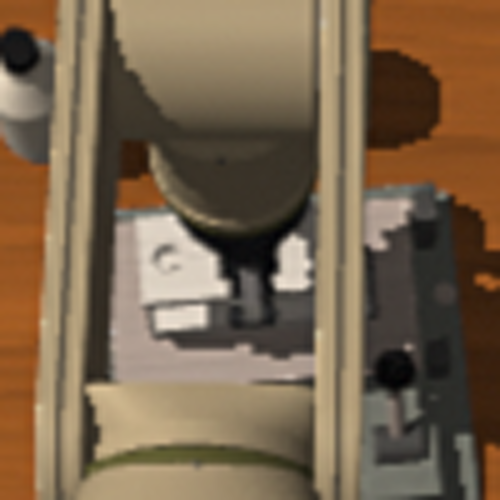

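Plate is held over the stack with its left hole at (168,257). Small correction, then down.

```bash
python3 -m pendant '[[0,-1,1.8,0,0],[0,0,0,8,0],[0,0,0,6,0],[0,0,0,4,0],[0,0,0,4,0],[0,0,0,4,0],[0,0,0,0,0]]';python3 -c "
from h import *;s=st()"
```

```text
time: 37.05
tool_pos: [607.4, 45.4, 123.1]
tcp_rot: [-180.0, 0.1, 5.4]
ft_force: [-0.2, -0.4, -3.9]
finger_gap: 50.0
t 37.05 p [607.4  45.4 123.1] rpy [-1.8e+02  1.0e-01  5.4e+00] F [-0.2 -0.4 -3.9] gap 50.0 j1 j6 [-0.5 -5.9]
```

```bash
python3 -m pendant '[[0,0,0,8,0],[0,0,0,8,0],[0,0,0,5,0],[0,0,0,2,0],[0,0,0,1,0],[0,0,0,0,0]]';python3 -c "
from h import *;s=st()"
```

```text
time: 37.65
tool_pos: [608.0, 45.4, 100.0]
tcp_rot: [180.0, -0.0, 5.4]
ft_force: [-0.9, -1.1, -2.0]
finger_gap: 49.7
t 37.65 p [608.   45.4 100. ] rpy [180.   -0.    5.4] F [-0.9 -1.1 -2. ] gap 49.7 j1 j6 [-0.5 -5.9]
```

```bash
python3 -m pendant '[[0,0,0,1,0],[0,0,0,1,0],[0,0,0,0,0]]';python3 -c "
from h import *;s=st()"
```

```text
time: 37.95
tool_pos: [607.9, 45.4, 98.0]
tcp_rot: [180.0, -0.0, 5.4]
ft_force: [0.4, -0.4, -1.9]
finger_gap: 49.4
t 37.95 p [607.9  45.4  98. ] rpy [180.   -0.    5.4] F [ 0.4 -0.4 -1.9] gap 49.4 j1 j6 [-0.5 -5.9]
```

```bash
python3 -m pendant '[[0,0,0,1,0],[0,0,0,1,0],[0,0,0,0,0]]';python3 -c "
from h import *;s=st()"
```

```text
time: 38.25
tool_pos: [608.1, 45.4, 97.6]
tcp_rot: [180.0, -0.0, 5.4]
ft_force: [-5.8, -0.0, 8.7]
finger_gap: 49.8
t 38.25 p [608.1  45.4  97.6] rpy [180.   -0.    5.4] F [-5.8 -0.   8.7] gap 49.8 j1 j6 [-0.5 -5.9]
```

```bash
python3 -m pendant '[[0.9,0,0,-1,0],[0.9,0,0,0,0],[0.9,0,0,0,0],[0.9,0,0,-20,0],[0.9,0,0,-40,0],[0.9,0,0,-35,0],[0.9,0,0,0,0],[0.9,0,0,0,0]]';cat >> h.py <<'E'
def tmpl(n,p,x=590,y=-297,z=12,half=90,s=4):
    o=ortho(n,p,x,y,z,half,s);hsv=cv2.cvtColor(o,cv2.COLOR_BGR2HSV)
    m=((hsv[...,1]<90)&(hsv[...,2]<125)).astype(np.uint8)
    m=cv2.morphologyEx(m,cv2.MORPH_CLOSE,np.ones((17,17),np.uint8))
    k,l,stt,_=cv2.connectedComponentsWithStats(m);i=1+np.argmax(stt[1:,4]);m=(l==i).astype(np.uint8)
    c=max(cv2.findContours(m,cv2.RETR_EXTERNAL,cv2.CHAIN_APPROX_NONE)[0],key=cv2.contourArea);rc=cv2.minAreaRect(c)
    b=cv2.boxPoints(rc);e=[b[1]-b[0],b[2]-b[1]];v=max(e,key=np.linalg.norm);v=v if v[0]<0 else -v
    out=o.copy();cv2.polylines(out,[b.astype(int)],True,(0,0,255),1)
    return (round(x+half-rc[0][1]/s,1),round(y+half-rc[0][0]/s,1)),np.round(np.sort(rc[1])/s,1),round(np.degrees(np.arctan2(v[1],-v[0])),1),out
E
python3 -c "
from h import *;s=st();p,d=optics.snapshot('top')
a=tmpl('top',p);print(a[:3]);Q=cloud('top',d)
m=(abs(Q[...,0]-590)<60)&(abs(Q[...,1]+297)<60)&(Q[...,2]>34)&(Q[...,2]<60);X=Q[m]
w,v=np.linalg.eigh(np.cov(X[:,:2].T));print('rib',X.mean(0),v[:,1],np.sqrt(w))
cv2.imwrite('pics/t1.png',cv2.resize(a[3],(400,400)))
"
```

```text
time: 39.05
tool_pos: [608.8, 45.4, 193.3]
tcp_rot: [180.0, -0.2, 5.4]
ft_force: [-0.5, 0.6, -1.3]
finger_gap: 76.7
t 39.05 p [608.8  45.4 193.3] rpy [180.   -0.2   5.4] F [-0.5  0.6 -1.3] gap 76.7 j1 j6 [-0.5 -5.9]
((590.2, -297.6), array([ 53.1, 131.4]), np.float32(6.5))
rib [ 590.45605467 -296.17029423   43.44337194] [-0.10767787  0.99418584] [ 4.33169974 18.10627411]
```

View pics/t1.png

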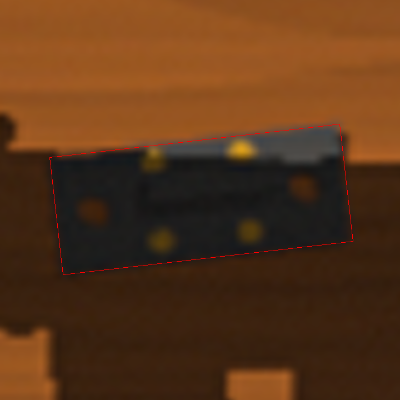

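The template outline fits cleanly (53x131, yaw 6.5°, centre (590,-297.6)). Go.

```bash
python3 -c "
from h import *;go(590.2,-297.4,90,6.5)"; python3 -m pendant '[[0.6,0,0,0,-1.1],[0.6,-7.2,42.3,0,0],[0.6,-7.2,42.3,0,0],[0.6,-7.2,42.3,0,0],[0.6,-7.2,42.3,0,0],[0.6,-7.2,42.3,0,0],[0.6,-7.2,42.3,0,0],[0.6,-7.2,42.3,40,0],[0.6,-7.2,42.3,40,0],[0.6,0,0,10,0]]' 80;python3 -m pendant '[[0.6,0,0,0,0],[0.6,0,0,0,0],[0.6,0,0,0,0]]';python3 -c "
from h import *;s=st();go(590.2,-297.4,20,6.5)"
```

```text
turn -1.1 then xyz [-56.3 338.6 101.5]
time: 40.1
tool_pos: [585.2, -287.6, 106.8]
tcp_rot: [-179.8, 0.5, 6.3]
ft_force: [-0.2, 1.2, -0.8]
finger_gap: 51.1
time: 40.4
tool_pos: [590.8, -283.9, 115.4]
tcp_rot: [179.9, -0.1, 6.6]
ft_force: [0.4, -1.2, 0.1]
finger_gap: 51.2
t 40.4 p [ 590.8 -283.9  115.4] rpy [ 1.799e+02 -1.000e-01  6.600e+00] F [ 0.4 -1.2  0.1] gap 51.2 j1 j6 [-30.2 -36.7]
turn 0.1 then xyz [-2.1 13.3 95.4]
```

```bash
python3 -m pendant '[[0.6,-1,13.3,20,0],[0.6,0,0,20,0],[0.6,0,0,0,0],[0.6,0,0,0,0],[0.6,0,0,0,0]]';python3 -c "
from h import *;s=st();go(590.2,-297.4,20,6.5)
p,d=optics.snapshot('side');u,v=proj('side',[590,-297,30])[0].round().astype(int)
cv2.imwrite('pics/t2.png',cv2.resize(p[v-50:v+50,u-50:u+50],(400,400),interpolation=2))"
```

```text
time: 40.9
tool_pos: [591.4, -298.0, 76.0]
tcp_rot: [179.9, -0.1, 6.5]
ft_force: [-0.0, 0.1, -0.0]
finger_gap: 51.5
t 40.9 p [ 591.4 -298.    76. ] rpy [ 1.799e+02 -1.000e-01  6.500e+00] F [-0.   0.1 -0. ] gap 51.5 j1 j6 [-31.2 -37.7]
turn 0.0 then xyz [-1.2 -0.7 56. ]
```

View pics/t2.png

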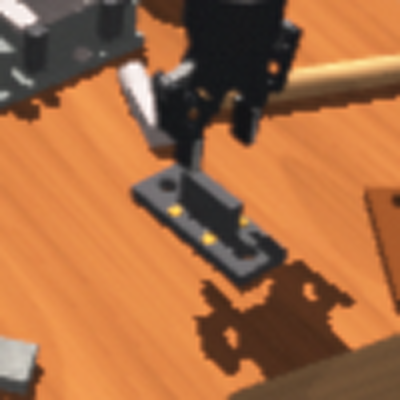

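Fingers straddle the rib centre in the view. Descend and grip.

```bash
python3 -m pendant '[[0.6,-1,0,25,0],[0.6,0,0,20,0],[0.6,0,0,11,0],[0,0,0,0,0],[0,0,0,0,0],[0,0,0,0,0],[0,0,0,0,0],[0,0,0,0,0],[0,0,0,-3,0],[0,0,0,0,0]]' 80;python3 -c "
from h import *;s=st()"; python3 -m pendant '[[0,0,0,-20,0],[0,0,0,-50,0],[0,0,0,-50,1.1],[0,0,0,-40,0],[0,0,0,0,0],[0,0,0,0,0]]';python3 -c "
from h import *;s=st();go(607.6,45.6,180,5.4)"
```

```text
time: 41.95
tool_pos: [588.7, -298.0, 20.6]
tcp_rot: [-180.0, 0.0, 6.5]
ft_force: [-0.3, -0.6, -5.3]
finger_gap: 12.4
t 41.95 p [ 588.7 -298.    20.6] rpy [-180.     0.     6.5] F [-0.3 -0.6 -5.3] gap 12.4 j1 j6 [-31.3 -37.8]
time: 42.55
tool_pos: [589.4, -298.4, 181.5]
tcp_rot: [179.9, -0.1, 5.4]
ft_force: [-0.4, -0.1, -5.8]
finger_gap: 12.7
t 42.55 p [ 589.4 -298.4  181.5] rpy [ 1.799e+02 -1.000e-01  5.400e+00] F [-0.4 -0.1 -5.8] gap 12.7 j1 j6 [-31.3 -36.7]
turn -0.0 then xyz [  50.5 -340.7    1.5]
```

```bash
python3 -m pendant '[[0,5.6,-37.9,0,0],[0,5.6,-37.9,0,0],[0,5.6,-37.9,0,0],[0,5.6,-37.9,0,0],[0,5.6,-37.9,0,0],[0,5.6,-37.9,0,0],[0,5.6,-37.9,0,0],[0,5.6,-37.9,0,0],[0,5.6,-37.9,0,0],[0,0,0,0,0]]';python3 -m pendant '[[0,0,0,15,0],[0,0,0,0,0],[0,0,0,0,0],[0,0,0,0,0]]';python3 -c "
from h import *;s=st();go(607.6,45.6,166,5.4);s=optics.snapshot('top');s=st()"
```

```text
time: 43.55
tool_pos: [605.0, 51.1, 177.0]
tcp_rot: [-179.8, 0.3, 5.7]
ft_force: [0.6, -0.6, -4.2]
finger_gap: 12.5
time: 43.95
tool_pos: [607.0, 45.1, 165.2]
tcp_rot: [180.0, 0.1, 5.3]
ft_force: [0.0, 0.6, -4.0]
finger_gap: 12.4
t 43.95 p [607.   45.1 165.2] rpy [1.8e+02 1.0e-01 5.3e+00] F [ 0.   0.6 -4. ] gap 12.4 j1 j6 [-0.6 -5.9]
turn -0.1 then xyz [ 0.6 -0.5 -0.8]
t 44.0 p [607.4  45.2 165.8] rpy [180.    0.    5.3] F [-0.  -0.5 -4.4] gap 12.5 j1 j6 [-0.6 -5.9]
```

```bash
python3 -m pendant '[[0,0.3,-0.4,8,0],[0,0,0,7,0],[0,0,0,4,0],[0,0,0,4,0],[0,0,0,4,0],[0,0,0,0,0]]';python3 -c "
from h import *;s=st()"
```

```text
time: 44.6
tool_pos: [607.6, 46.3, 138.2]
tcp_rot: [180.0, -0.0, 5.4]
ft_force: [2.4, -1.9, -6.5]
finger_gap: 12.4
t 44.6 p [607.6  46.3 138.2] rpy [180.   -0.    5.4] F [ 2.4 -1.9 -6.5] gap 12.4 j1 j6 [-0.4 -5.8]
```

Underside at ~119, on the pins without resistance. Lower to the stack (expected TCP about 125).

```bash
python3 -m pendant '[[0,0,0,5,0],[0,0,0,3,0],[0,0,0,2,0],[0,0,0,1,0],[0,0,0,0,0]]';python3 -c "
from h import *;s=st()"
```

```text
time: 45.1
tool_pos: [607.9, 46.4, 127.9]
tcp_rot: [180.0, -0.0, 5.4]
ft_force: [3.6, -3.9, -4.8]
finger_gap: 12.6
t 45.1 p [607.9  46.4 127.9] rpy [180.   -0.    5.4] F [ 3.6 -3.9 -4.8] gap 12.6 j1 j6 [-0.4 -5.8]
```

```bash
python3 -m pendant '[[0,0,0,1,0],[0,0,0,1,0],[0,0,0,0,0]]';python3 -c "
from h import *;s=st()"
```

```text
time: 45.4
tool_pos: [607.9, 46.4, 126.0]
tcp_rot: [180.0, -0.0, 5.4]
ft_force: [2.8, -4.0, -2.4]
finger_gap: 12.5
t 45.4 p [607.9  46.4 126. ] rpy [180.   -0.    5.4] F [ 2.8 -4.  -2.4] gap 12.5 j1 j6 [-0.4 -5.8]
```

```bash
python3 -m pendant '[[0,0,0.8,1,0],[0,0,0,1,0],[0,0,0,0,0]]';python3 -c "
from h import *;s=st()"
```

```text
time: 45.7
tool_pos: [608.0, 46.3, 125.7]
tcp_rot: [-180.0, -0.1, 5.4]
ft_force: [-2.7, -1.4, 9.5]
finger_gap: 12.4
t 45.7 p [608.   46.3 125.7] rpy [-1.8e+02 -1.0e-01  5.4e+00] F [-2.7 -1.4  9.5] gap 12.4 j1 j6 [-0.5 -5.9]
```

Contact at TCP 125.7, which puts the underside at ~106. Release, withdraw and check.

```bash
python3 -m pendant '[[0.5,0,0,-1,0],[0.5,0,0,0,0],[0.5,0,0,0,0],[0.5,0,0,-20,0],[0.5,0,0,-40,0],[0.5,0,0,-40,0],[0.5,-20,-40,0,0],[0.5,-20,-40,0,0],[0.5,-20,-40,0,0],[0.5,-20,-40,0,0]]';python3 -m pendant '[[0.5,-20,-40,0,0],[0.5,-20,-40,0,0],[0.5,-20,-40,0,0],[0.5,0,0,0,0],[0.5,0,0,0,0]]';python3 -c "
from h import *;s=st();K={}
for n in('top','side'):
  p,d=optics.snapshot(n);Q=cloud(n,d);K[n]=p
  c,sn=np.cos(.094),np.sin(.094);X,Y=Q[...,0]-607.2,Q[...,1]-46;fx=c*X+sn*Y;fy=-sn*X+c*Y
  m=(abs(fx)<6)&(abs(fy)<28)&(Q[...,2]>130)&(Q[...,2]<170);print(n,'rib top',np.median(Q[m][:,2]) if m.any() else 0,m.sum())
  print(' plate',plane(n,d,607.2,46,5.4,[(-24,-12,-45,45),(-24,24,-42,-34),(-24,24,34,42)],(105,130)))
  print(' table',plane(n,d,607.2,46,5.4,[(-48,-30,-80,80),(32,45,-80,80)],(20,70)))
u,v=proj('side',[590,46,80])[0].astype(int);u2,v2=proj('top',[590,46,80])[0].astype(int)
cv2.imwrite('pics/end.png',np.hstack([cv2.resize(K['side'][v-40:v+40,u-40:u+40],(400,400),interpolation=2),cv2.resize(K['top'][v2-50:v2+50,u2-50:u2+50],(400,400),interpolation=2)]))
cv2.imwrite('pics/end2.png',cv2.resize(K['top'],(800,600)))
"
```

```text
time: 46.7
tool_pos: [511.7, 198.9, 224.6]
tcp_rot: [-180.0, 0.0, 5.4]
ft_force: [0.4, 0.2, -0.0]
finger_gap: 42.5
time: 47.2
tool_pos: [441.2, 312.2, 224.6]
tcp_rot: [180.0, 0.0, 5.5]
ft_force: [0.4, 0.2, -0.0]
finger_gap: 42.5
t 47.2 p [441.2 312.2 224.6] rpy [180.    0.    5.5] F [ 0.4  0.2 -0. ] gap 42.5 j1 j6 [29.9 24.3]
top rib top 150.32536199606227 74
 plate (array([ 1.164781e+02, -1.960000e-02, -1.100000e-03]), 174, np.float64(2.85))
 table (array([5.41409e+01, 2.31000e-02, 5.10000e-03]), 344, np.float64(3.02))
side rib top 148.43772080965545 46
 plate (array([1.196694e+02, 1.102000e-01, 8.000000e-04]), 79, np.float64(3.79))
 table (array([5.5748e+01, 2.6000e-03, 6.9000e-03]), 115, np.float64(2.07))
```

View pics/end.png

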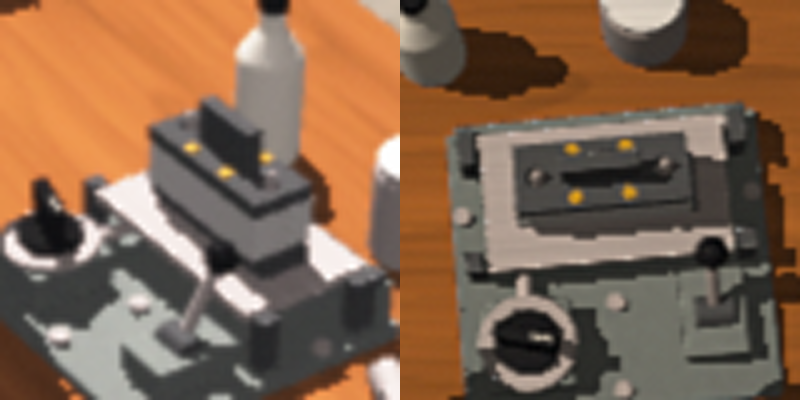

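View pics/end2.png

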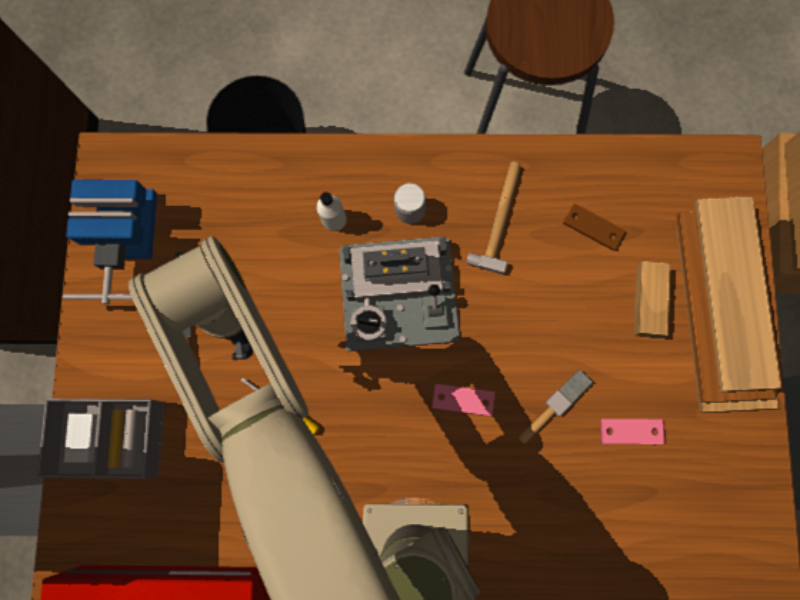

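```bash
python3 -c "
from bench import hand_in;print(hand_in())"
```

```text
the job is handed in; nothing more can be done
None
```

The fixture is set up and the job is handed in at about 47 s. I turned the tilt knob about 239° clockwise, in two grips, until the table was level. Then I pushed the lock lever over until it stopped (29 N). The three aluminium blanks went onto the pins one by one, and the template went on last.

**Level:** Before locking, 14 averaged depth fits from each camera gave a tilt of about 0.000 rad (top) and 0.006 rad (side). In the last check the side camera read 0.003 rad. The top camera read 0.023 rad from a single frame. I put that down to the stack covering part of the table, because the knob was not touched after levelling. That disagreement was not resolved by another measurement.

**Stack:** Each plate slid past the pin tapers without resistance and met its rest with a clear contact force at the right height. The last depth readings put the rib top at 150 mm (top) and 148 mm (side), against 152 mm expected. The side camera's plane fit on the template was too noisy to use. In the last pictures:
- The stack looks flush and the right way up.
- The lever is over on the far side.
- The tools and decoy plates look unmoved, though the arm partly hides the screwdriver and all of the file.

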